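Touch-dry test of three shop signs

ROBOT

A 6-joint arm with a two-finger parallel gripper is mounted at the origin on the work surface. World frame = base frame: x ahead of the robot, y to its left, z up, the work surface at z = 0. Lengths are in m, angles in degrees, forces in N, time in s.
With the tool pointing down it reaches from about 0.3 to 0.75 m from the base axis. Payload 8.5 kg.
Tool frame: the origin (TCP) lies on the mounting face of the last link; the fingertips stand 173 mm ahead of it and the grasp point (between the pads) lies 155 mm ahead of it (env.tips_ahead is the distance from the TCP to the fingertips, in m); z points along the fingers, x is the direction in which the jaws open and shut, and the axes are right-handed (so a half turn about z gives the same grasp; the last joint's range is limited). The gripper opens to 85 mm and grips with 20 to 120 N. Pads are 22 mm wide; open, the fingers measure 114 mm over their backs; the gripper's body (76 mm by 85 mm) begins 54 mm behind the grasp point. The pads swing forward as they close: fully open they stand 13 mm farther back than shut.
Start: joints at [55.101, 21.807, 74.336, -0, 83.858, -12.336], TCP at [0.211, 0.508, 0.405] pointing down, gripper open.
Joint ranges: [-178.18, 178.18], [-50.72, 133.34], [12.68, 142.11], [-81.47, 261.47], [9.98, 163.14], [-165.26, 165.26]. Speed limits (degrees/s): [136.94, 136.94, 180, 180, 180, 180].

INTERFACE

Orientations are given as a 3x3 rotation matrix whose columns are the frame's x, y, z axes.
In Python, from rig import env gives the robot as it stands. The module is installed in compiled form; this text tells all that it offers.
- The arm moves only by the tool step_arm, never from a script. Its argument "increments" is a list of rows, each an object of numbers: "x", "y", "z": the shift along the tool's x, y, z in cm; "wx", "wy", "wz": the turn, a rotation vector about the tool's x, y, z in rad; "gripper": the finger opening in cm, from 0 to 8.54. A call has 1 to 20 rows; each row shifts and turns the commanded pose from where the row before left it, along the tool's axes as they then stand; what a row does not reach is not made up. A row lasts 1/10 s, in which the tool goes at most 50 mm and 8.59 degrees, less where a joint would pass 70% of its speed; a pose out of reach is approached as far as the arm can. A call with a gripper value outside its range is refused whole. The fingers move at their own pace and stop on an object; "newtons" is the grip in N (left out, the last holds). Time passes only in rows, so rows that do not move let the fingers close. It gives the time, the measured TCP pose, the force and the opening at its end, in the units of the state.
- env.observe(): the state, without advancing time (a new reading comes with each control period).
- env.get_image(name): name is "scene" or "top" or "wrist"; returns a dict with "color" (480x640x3 uint8, blue, green, red), "camera_matrix" (3x3 intrinsics, pixels), "distortion" ([k1, k2, p1, p2, k3] as OpenCV has them; the pictures are not rectified), "rvec" (rotation vector, rad) and "tvec" (3), from world to camera coordinates, as OpenCV has them. Camera axes: x right, y down, z forward; pixel columns grow to the right and rows downward; lengths in m; the calibration is good to about 2 mm. A picture is of the moment at which its call begins. There is no depth.
- env.close_job(): hands the job in, once; it reports no verdict.
The state is a dict: "time_s": time; "q": joint angles; "qvel": joint speeds; "joint_efforts": joint torques, N m; "position": TCP position; "tool_rot": TCP orientation; "ft_force": force on the tool from outside, world axes, zero at the start; "wrist_torque": the same for the moment, N m; "grip_width": finger opening in m.
Only numpy, scipy, OpenCV 4.12 (cv2) and the standard library are available. Lean on these libraries where they do the work, as an engineer would, in place of code of your own. Each camera call takes 0.05 s, during which the arm holds its last target. There are 200 camera calls.

TASK

Three small cast shop signs lie loose, drying on battens: the arrow was enamelled first, then the fish, and the key last. Test whether they are touch-dry in that same order, so that no wet paint is carried to a drier sign: rest a fingertip lightly for a moment on top of the fixing lug of each (the lower tab with the two screw holes, which the wall bracket will hide), then come straight off. Keep off the painted faces, do not shift or lift any sign or tip it up off its battens, leave everything else on the bench where it is, and finish clear of it all.

Things in the scene. Friction and masses are not known exactly. Their poses are not given: they have to be found in the camera images.
- arrow_lug (a point): spot to touch on the arrow: middle of the lug's top. White tab 60 mm (x) by 56 mm, 10 mm thick, two dark screw holes by its outer end, at the sign's end nearest the robot; top level, 55 mm above the bench. x: along the sign, away from the lug, z up. Step up (10 mm) to the face 30 mm off at +x. It overhangs the batten: about 6 to 10 N here starts to rock the sign, less further out.
- arrow: the whole loose arrow cast-aluminium sign, 0.7 kg, white, 255 mm long: an arrow: a plain shaft 68 mm wide ending in a triangular head 120 mm wide. Lies flat across two fixed wooden battens 45 mm high. Origin on its underside between the battens; x along the sign away from the lug, z up. Lug from x = -140 to -80 mm, face from -80 to +115 mm.
- arrow_face: the painted face of the arrow sign, that is all of the sign but its lug: 20 mm thick, its top 65 mm above the bench; same origin and axes as the sign. Not to be touched.
- fish_lug (a point): spot to touch on the fish: middle of the lug's top. White tab 60 mm (x) by 56 mm, 10 mm thick, two dark screw holes by its outer end, at the sign's end nearest the robot; top level, 55 mm above the bench. x: along the sign, away from the lug, z up. Step up (10 mm) to the face 30 mm off at +x. It overhangs the batten: about 6 to 10 N here starts to rock the sign, less further out.
- fish: the whole loose fish cast-aluminium sign, 0.7 kg, white, 255 mm long: a fish: an oval body 106 mm wide with an eye, and a notched tail 110 mm wide. Lies flat across two fixed wooden battens 45 mm high. Origin on its underside between the battens; x along the sign away from the lug, z up. Lug from x = -140 to -80 mm, face from -80 to +115 mm.
- fish_face: the painted face of the fish sign, that is all of the sign but its lug: 20 mm thick, its top 65 mm above the bench; same origin and axes as the sign. Not to be touched.
- key_lug (a point): spot to touch on the key: middle of the lug's top. White tab 60 mm (x) by 56 mm, 10 mm thick, two dark screw holes by its outer end, at the sign's end nearest the robot; top level, 55 mm above the bench. x: along the sign, away from the lug, z up. Step up (10 mm) to the face 30 mm off at +x. It overhangs the batten: about 6 to 10 N here starts to rock the sign, less further out.
- key: the whole loose key cast-aluminium sign, 0.7 kg, white, 255 mm long: an old-fashioned key: a round open bow 110 mm across, then a thin stem with two teeth at its end. Lies flat across two fixed wooden battens 45 mm high. Origin on its underside between the battens; x along the sign away from the lug, z up. Lug from x = -140 to -80 mm, face from -80 to +115 mm.
- key_face: the painted face of the key sign, that is all of the sign but its lug: 20 mm thick, its top 65 mm above the bench; same origin and axes as the sign. Not to be touched.
- beaker: bystander, loose: white plastic mixing beaker, 72 mm across the mouth, 85 mm high, open; origin under its centre
- tape: bystander, loose: roll of masking tape lying flat, 100 mm across, 25 mm high; origin under its centre
- brush: bystander, loose: 200 mm paint brush lying flat; origin under its middle
- stirrer: bystander, loose: wooden paint stirrer lying flat, 200 x 22 x 6 mm; origin under its centre
- tin: bystander, loose: closed quarter-litre paint tin, 74 mm across, 83 mm high; origin under its centre
- jar: bystander, loose: amber glass jar of thinner with a screw cap, 76 mm across, 110 mm high; origin under its centre
- tub: bystander, loose: white plastic tub with its lid on, 90 mm across, 90 mm high; origin under its centre

How it is judged (in metres and radians):
On the way, in this order (a step that is already met when the one before it is completed fails the run):
1. the fingertips rest lightly on top of the lug of the arrow, clear of its face (contact force between the fingers and arrow above 0.5 N and contact force between the fingers and arrow_face below 0.2 N and z of the grasp point in the frame of arrow_lug above 0.008 m and contact force between the fingers and fish below 0.2 N and contact force between the fingers and key below 0.2 N), for 0.1 s.
2. the fingertips rest lightly on top of the lug of the fish, clear of its face (contact force between the fingers and fish above 0.5 N and contact force between the fingers and fish_face below 0.2 N and z of the grasp point in the frame of fish_lug above 0.008 m and contact force between the fingers and arrow below 0.2 N and contact force between the fingers and key below 0.2 N), for 0.1 s.
3. the fingertips rest lightly on top of the lug of the key, clear of its face (contact force between the fingers and key above 0.5 N and contact force between the fingers and key_face below 0.2 N and z of the grasp point in the frame of key_lug above 0.008 m and contact force between the fingers and arrow below 0.2 N and contact force between the fingers and fish below 0.2 N), for 0.1 s.
At the end, for the whole second after the job is handed in: The lugs of arrow, fish and key have been touched on top in that order (over 0.5 N for 0.1 s, not gripped); each sign lies still and flat (within 0.02 rad) on its battens, within 10 mm of its start, and all the other things stand within 20 mm of theirs (distance of each of arrow, fish, key from where it was at the start of the episode below 0.01 m and angle between each of arrow, fish, key's own z axis and vertical below 0.02 rad and linear speed of each of arrow, fish, key below 0.01 m/s and distance of each of beaker, tape, brush, stirrer, tin, jar, tub from where it was at the start of the episode below 0.02 m and linear speed of each of beaker, tape, brush, stirrer, tin, jar, tub below 0.02 m/s).
It fails at once if the painted face of a sign is touched (contact force between any of the fingers, the arm and arrow_face above 0.3 N or contact force between any of the fingers, the arm and fish_face above 0.3 N or contact force between any of the fingers, the arm and key_face above 0.3 N).
It fails at once if a sign is pressed with more than 25 N (contact force between any of the fingers, the arm and arrow above 25 N or contact force between any of the fingers, the arm and fish above 25 N or contact force between any of the fingers, the arm and key above 25 N).
It fails at once if a sign is rocked by more than 0.15 rad (9 degrees) (angle between any of arrow, fish, key's own z axis and vertical above 0.15 rad).
It fails at once if a sign is shifted, lifted or carried by more than 15 mm (distance of any of arrow, fish, key from where it was at the start of the episode above 0.015 m).
It fails at once if another thing on the bench is tipped over, or shifted or lifted by more than 20 mm (distance of any of beaker, tape, brush, stirrer, tin, jar, tub from where it was at the start of the episode above 0.02 m or angle between any of beaker, tin, jar, tub's own z axis and vertical above 0.3 rad).
It also fails if it takes over 58 s, if anything falls off the work surface, if the arm or the gripper's body presses on something with over 40 N, if the wrist force passes 120 N, or if a joint passes its speed limit or range.

## Working session

There is one attempt and no reset: what is moved stays moved. The work goes in short steps, Python scripts to look and compute and a tool call to move; the robot and the scene stay as the last step left them, time stands still between calls to the robot, and variables do not carry over. Pictures are saved under pics/ and viewed, about 8 in all and at most 12, crops included, and the job is handed in when it is done.

Besides the shell and the picture viewer there is one more tool, called after "Emit:" as name(argument=value, ...) on one line, values as JSON. step_arm: Moves the arm, as the interface text tells. Its arguments: {"type":"object","properties":{"increments":{"type":"array"},"newtons":{"type":"number"}},"required":["increments"]}

```bash
mkdir -p pics; cat > h.py <<'E'
import numpy as np, cv2
from rig import env
def grab(n,f):
    im=env.get_image(n); cv2.imwrite(f'pics/{f}.png',im['color']); np.savez(f'pics/{f}.npz',K=im['camera_matrix'],d=im['distortion'],r=im['rvec'],t=im['tvec']); return im
def ray(f,uv,z):
    c=np.load(f'pics/{f}.npz'); uv=np.array(uv,float).reshape(-1,1,2)
    p=cv2.undistortPoints(uv,c['K'],c['d']).reshape(-1,2); R=cv2.Rodrigues(c['r'])[0]; t=c['t'].ravel()
    o=-R.T@t; d=np.c_[p,np.ones(len(p))]@R
    return o+d*((z-o[2])/d[:,2])[:,None]
def proj(f,P):
    c=np.load(f'pics/{f}.npz'); return cv2.projectPoints(np.array(P,float).reshape(-1,1,3),c['r'],c['t'],c['K'],c['d'])[0].reshape(-1,2)
E
python3 - <<'E'
from h import *
grab('top','top1'); grab('scene','scene1')
s=env.observe(); print(s, env.tips_ahead)
E
```

```text
{'time_s': 0.1, 'q': array([ 5.50990093e+01,  2.18358438e+01,  7.43796969e+01, -1.70416786e-03,
        8.38586003e+01, -1.23363864e+01]), 'qvel': array([ 0.07511661, -0.12718137, -0.02144906, -0.0947507 ,  0.0560819 ,
        0.12099675]), 'joint_efforts': array([ 4.19221848e-03, -4.49219441e+01, -2.31657976e+01, -1.07460269e-04,
        3.65089378e-03, -1.23422475e-05]), 'position': array([0.21102888, 0.50784943, 0.40418964]), 'tool_rot': array([[ 3.83721504e-01,  9.23448588e-01, -7.16122643e-04],
       [ 9.23447992e-01, -3.83722093e-01, -1.07818587e-03],
       [-1.27044130e-03, -2.47578913e-04, -9.99999162e-01]]), 'ft_force': array([-0.04596307,  0.12305104, -0.28705082]), 'wrist_torque': array([-0.04040435,  0.02704246, -0.01092897]), 'grip_width': 0.08515554875357921} 0.1734
```

View pics/top1.png

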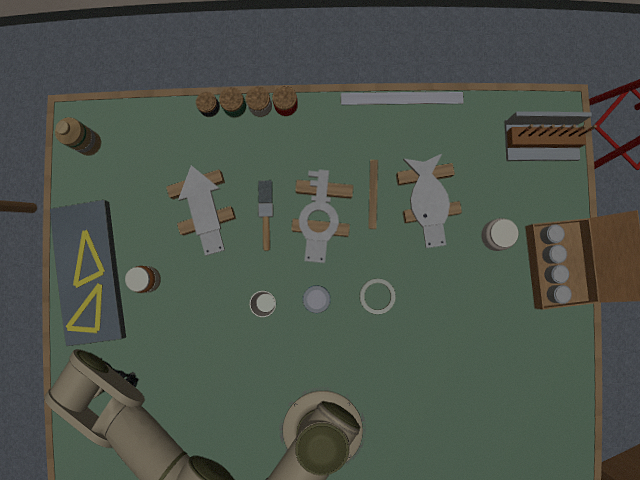

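View pics/scene1.png

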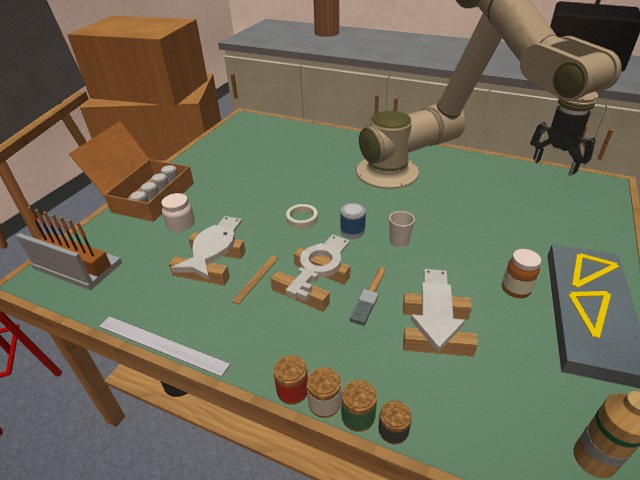

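The top view shows the arrow lug near (211,243), the key lug near (316,252) and the fish lug near (434,236). I'll enlarge these.

```bash
python3 - <<'E'
from h import *
im=cv2.imread('pics/top1.png'); o=[]
for x0,y0 in((178,202),(284,210),(402,196)):
    o.append(cv2.resize(im[y0:y0+64,x0:x0+64],(256,256),interpolation=cv2.INTER_CUBIC))
cv2.imwrite('pics/c1.png',np.hstack(o))
P=ray('top1',[(211,243),(316,252),(434,236)],.055); print(P.round(4))
E
```

```text
[[ 0.5316  0.2985  0.055 ]
 [ 0.5017  0.0075  0.055 ]
 [ 0.54   -0.32    0.055 ]]
```

View pics/c1.png

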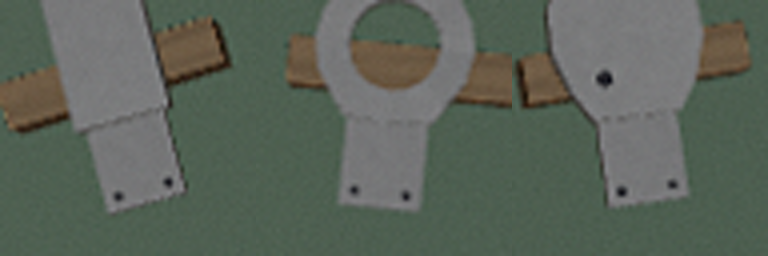

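```bash
cat >> h.py <<'E'
def lugs():
    return ray('top1',[(211.9,241.6),(315.3,250.9),(434.5,235.2)],.055)
def go(target):
    s=env.observe(); d=np.array(target)-s['position']; print('t',s['time_s'],'pos',s['position'].round(4),'cm tool',(s['tool_rot'].T@d*100).round(2),'F',s['ft_force'].round(2),'w',s['grip_width'],
      'yaw of tool y',np.degrees(np.arctan2(s['tool_rot'][1,1],s['tool_rot'][0,1])).round(2), 'Rz',s['tool_rot'][:,2].round(4))
E
python3 - <<'E'
from h import *
L=lugs(); print(L.round(4)); go([*L[0][:2],.2284+.06])
E
```

```text
[[ 0.5354  0.296   0.055 ]
 [ 0.5048  0.0094  0.055 ]
 [ 0.5422 -0.3215  0.055 ]]
t 0.1 pos [0.211  0.5078 0.4042] cm tool [-7.1  38.09 11.58] F [-0.05  0.12 -0.29] w 0.08515554875357921 yaw of tool y -22.56 Rz [-7.0e-04 -1.1e-03 -1.0e+00]
```

Emit:
step_arm(increments=[{"wz":-0.1,"gripper":0},{"wz":-0.1,"gripper":0},{"wz":-0.1,"gripper":0},{"wz":-0.094,"gripper":0},{"gripper":0},{"gripper":0}], newtons=20)

```text
invalid input at $.increments[0]: expected keys x, y, z, wx, wy, wz, gripper
```

Emit:
step_arm(increments=[{"x":0,"y":0,"z":0,"wx":0,"wy":0,"wz":-0.1,"gripper":0},{"x":0,"y":0,"z":0,"wx":0,"wy":0,"wz":-0.1,"gripper":0},{"x":0,"y":0,"z":0,"wx":0,"wy":0,"wz":-0.1,"gripper":0},{"x":0,"y":0,"z":0,"wx":0,"wy":0,"wz":-0.094,"gripper":0},{"x":0,"y":0,"z":0,"wx":0,"wy":0,"wz":0,"gripper":0},{"x":0,"y":0,"z":0,"wx":0,"wy":0,"wz":0,"gripper":0}], newtons=20)

```text
time_s: 0.7
position: [0.211, 0.5079, 0.4045]
tool_rot: [[0.002, 1.0, -0.0], [1.0, -0.002, -0.0], [-0.0, -0.0, -1.0]]
ft_force: [0.3, -0.0, 0.5]
grip_width: 0.0003
```

```bash
python3 - <<'E'
from h import *
go([*lugs()[0][:2],.2284+.06])
E
```

```text
t 0.7 pos [0.211  0.5079 0.4045] cm tool [-21.11  32.49  11.61] F [ 0.32 -0.04  0.46] w 0.0003497435538638423 yaw of tool y -0.13 Rz [-3.e-04 -4.e-04 -1.e+00]
```

Emit:
step_arm(increments=[{"x":-1.6,"y":2.5,"z":0.6,"wx":0,"wy":0,"wz":0,"gripper":0},{"x":-1.6,"y":2.5,"z":0.6,"wx":0,"wy":0,"wz":0,"gripper":0},{"x":-1.6,"y":2.5,"z":0.6,"wx":0,"wy":0,"wz":0,"gripper":0},{"x":-1.6,"y":2.5,"z":0.6,"wx":0,"wy":0,"wz":0,"gripper":0},{"x":-1.6,"y":2.5,"z":0.6,"wx":0,"wy":0,"wz":0,"gripper":0},{"x":-1.6,"y":2.5,"z":0.6,"wx":0,"wy":0,"wz":0,"gripper":0},{"x":-1.6,"y":2.5,"z":0.6,"wx":0,"wy":0,"wz":0,"gripper":0},{"x":-1.6,"y":2.5,"z":0.6,"wx":0,"wy":0,"wz":0,"gripper":0},{"x":-1.6,"y":2.5,"z":0.6,"wx":0,"wy":0,"wz":0,"gripper":0},{"x":-1.6,"y":2.5,"z":0.6,"wx":0,"wy":0,"wz":0,"gripper":0},{"x":-1.6,"y":2.5,"z":0.6,"wx":0,"wy":0,"wz":0,"gripper":0},{"x":-1.6,"y":2.5,"z":0.6,"wx":0,"wy":0,"wz":0,"gripper":0},{"x":-1.6,"y":2.5,"z":0.6,"wx":0,"wy":0,"wz":0,"gripper":0},{"x":0,"y":0,"z":0,"wx":0,"wy":0,"wz":0,"gripper":0},{"x":0,"y":0,"z":0,"wx":0,"wy":0,"wz":0,"gripper":0}])

```text
time_s: 2.2
position: [0.5362, 0.2997, 0.3264]
tool_rot: [[0.002, 1.0, -0.001], [1.0, -0.002, -0.0], [-0.0, -0.001, -1.0]]
ft_force: [0.2, -0.3, 0.0]
grip_width: -0.0003
```

```bash
python3 - <<'E'
from h import *
L=lugs(); grab('wrist','w1'); go([*L[0][:2],.2284]); print(proj('w1',L[0]))
E
```

```text
t 2.25 pos [0.5356 0.3003 0.3267] cm tool [-0.43 -0.02  9.83] F [0.35 0.22 0.  ] w -0.00014075769381397479 yaw of tool y -0.05 Rz [-5.e-04  1.e-04 -1.e+00]
[[313.0050722  239.31908051]]
```

View pics/w1.png

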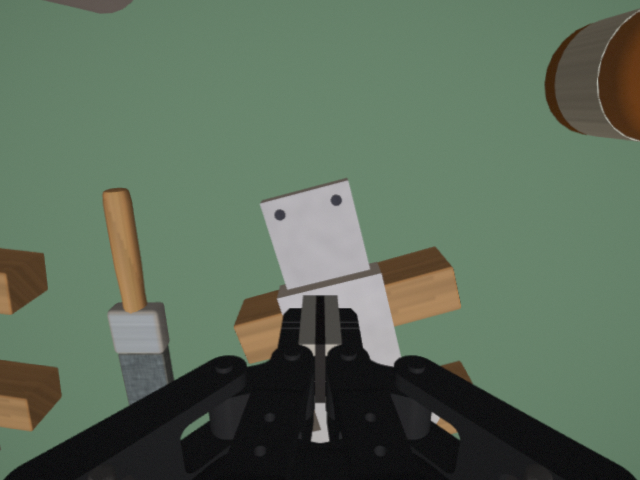

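The wrist view shows the arrow's lug with outer corners at (262,202) and (348,180) and inner corners at (286,290) and (370,270). That puts the centre near (316.5,235.5), against a predicted (313,239). The two agree closely.

```bash
python3 - <<'E'
from h import *
p=ray('w1',[(316.5,235.5)],.055)[0]; print(p); go([*p[:2],.2284])
E
```

```text
[0.53290038 0.29817071 0.055     ]
t 2.25 pos [0.5356 0.3003 0.3267] cm tool [-0.21 -0.27  9.83] F [0.35 0.22 0.  ] w -0.00014075769381397479 yaw of tool y -0.05 Rz [-5.e-04  1.e-04 -1.e+00]
```

Emit:
step_arm(increments=[{"x":-0.3,"y":-0.2,"z":1.5,"wx":0,"wy":0,"wz":0,"gripper":0},{"x":0,"y":0,"z":2,"wx":0,"wy":0,"wz":0,"gripper":0},{"x":0,"y":0,"z":2,"wx":0,"wy":0,"wz":0,"gripper":0},{"x":0,"y":0,"z":2,"wx":0,"wy":0,"wz":0,"gripper":0},{"x":0,"y":0,"z":1,"wx":0,"wy":0,"wz":0,"gripper":0},{"x":0,"y":0,"z":0.5,"wx":0,"wy":0,"wz":0,"gripper":0},{"x":0,"y":0,"z":0,"wx":0,"wy":0,"wz":0,"gripper":0},{"x":0,"y":0,"z":0,"wx":0,"wy":0,"wz":0,"gripper":0}])

```text
time_s: 3.05
position: [0.5341, 0.2972, 0.2377]
tool_rot: [[-0.0, 1.0, 0.001], [1.0, 0.0, 0.0], [0.0, 0.001, -1.0]]
ft_force: [0.9, -0.1, 0.2]
grip_width: -0.0003
```

```bash
python3 - <<'E'
from h import *
grab('wrist','w2'); go([.534,.297,.2284])
E
```

```text
t 3.1 pos [0.5341 0.2971 0.2377] cm tool [-0.01 -0.02  0.93] F [-0.46 -0.09  0.37] w -4.286783200526125e-05 yaw of tool y 0.02 Rz [ 1.6e-03  5.0e-04 -1.0e+00]
```

View pics/w2.png

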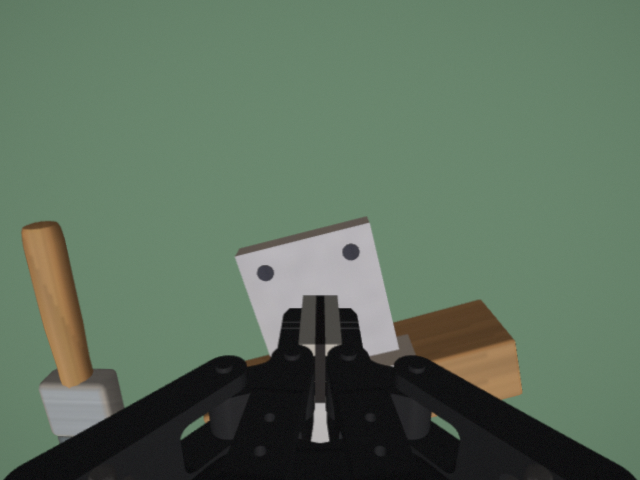

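The fingertip's front edge, at (320,297), sits over the middle of the lug, and the face step at about (335,350) is well clear. Next is a fine descent.

Emit:
step_arm(increments=[{"x":0,"y":0,"z":0.3,"wx":0,"wy":0,"wz":0,"gripper":0},{"x":0,"y":0,"z":0.3,"wx":0,"wy":0,"wz":0,"gripper":0},{"x":0,"y":0,"z":0.2,"wx":0,"wy":0,"wz":0,"gripper":0},{"x":0,"y":0,"z":0,"wx":0,"wy":0,"wz":0,"gripper":0},{"x":0,"y":0,"z":0,"wx":0,"wy":0,"wz":0,"gripper":0}])

```text
time_s: 3.6
position: [0.5341, 0.2969, 0.2287]
tool_rot: [[-0.0, 1.0, -0.0], [1.0, 0.0, -0.0], [-0.0, -0.0, -1.0]]
ft_force: [-0.1, -0.6, -0.2]
grip_width: 0.0
```

Emit:
step_arm(increments=[{"x":0,"y":0,"z":0.08,"wx":0,"wy":0,"wz":0,"gripper":0},{"x":0,"y":0,"z":0,"wx":0,"wy":0,"wz":0,"gripper":0}])

```text
time_s: 3.8
position: [0.5341, 0.297, 0.2285]
tool_rot: [[-0.0, 1.0, 0.0], [1.0, 0.0, 0.0], [0.0, 0.0, -1.0]]
ft_force: [-1.1, -1.4, 4.2]
grip_width: 0.0002
```

Emit:
step_arm(increments=[{"x":0,"y":0,"z":0,"wx":0,"wy":0,"wz":0,"gripper":0},{"x":0,"y":0,"z":0,"wx":0,"wy":0,"wz":0,"gripper":0}])

```text
time_s: 4.0
position: [0.534, 0.297, 0.2285]
tool_rot: [[-0.0, 1.0, 0.0], [1.0, 0.0, 0.0], [0.0, 0.0, -1.0]]
ft_force: [-2.0, -0.1, 5.6]
grip_width: 0.0
```

Emit:
step_arm(increments=[{"x":0,"y":0,"z":-0.5,"wx":0,"wy":0,"wz":0,"gripper":0},{"x":0,"y":0,"z":-1.5,"wx":0,"wy":0,"wz":0,"gripper":0},{"x":0,"y":0,"z":-2.5,"wx":0,"wy":0,"wz":0,"gripper":0},{"x":0,"y":0,"z":-2.5,"wx":0,"wy":0,"wz":0,"gripper":0},{"x":0,"y":0,"z":-2.5,"wx":0,"wy":0,"wz":0,"gripper":0},{"x":0,"y":0,"z":0,"wx":0,"wy":0,"wz":0,"gripper":0}])

```text
time_s: 4.6
position: [0.5343, 0.2971, 0.3266]
tool_rot: [[-0.0, 1.0, 0.006], [1.0, 0.0, 0.002], [0.002, 0.006, -1.0]]
ft_force: [-0.3, -0.4, 0.4]
grip_width: -0.0004
```

Emit:
step_arm(increments=[{"x":-3.1,"y":0.04,"z":0,"wx":0,"wy":0,"wz":0,"gripper":0},{"x":-3.1,"y":0.04,"z":0,"wx":0,"wy":0,"wz":0,"gripper":0},{"x":-3.1,"y":0.04,"z":0,"wx":0,"wy":0,"wz":0,"gripper":0},{"x":-3.1,"y":0.04,"z":0,"wx":0,"wy":0,"wz":0,"gripper":0},{"x":-3.1,"y":0.04,"z":0,"wx":0,"wy":0,"wz":0,"gripper":0},{"x":-3.1,"y":0.04,"z":0,"wx":0,"wy":0,"wz":0,"gripper":0},{"x":-3.1,"y":0.04,"z":0,"wx":0,"wy":0,"wz":0,"gripper":0},{"x":-3.1,"y":0.04,"z":0,"wx":0,"wy":0,"wz":0,"gripper":0},{"x":-3.1,"y":0.04,"z":0,"wx":0,"wy":0,"wz":0,"gripper":0},{"x":-3.1,"y":0.04,"z":0,"wx":0,"wy":0,"wz":0,"gripper":0},{"x":-3.1,"y":0.04,"z":0,"wx":0,"wy":0,"wz":0,"gripper":0},{"x":-3.1,"y":0.04,"z":0,"wx":0,"wy":0,"wz":0,"gripper":0},{"x":-3.1,"y":0.04,"z":0,"wx":0,"wy":0,"wz":0,"gripper":0},{"x":-3.1,"y":0.04,"z":0,"wx":0,"wy":0,"wz":0,"gripper":0},{"x":-3.1,"y":0.04,"z":0,"wx":0,"wy":0,"wz":0,"gripper":0},{"x":-3.1,"y":0.04,"z":0,"wx":0,"wy":0,"wz":0,"gripper":0},{"x":-3.1,"y":0.04,"z":0,"wx":0,"wy":0,"wz":0,"gripper":0},{"x":-3.1,"y":0.04,"z":0,"wx":0,"wy":0,"wz":0,"gripper":0},{"x":-3.1,"y":0.04,"z":0,"wx":0,"wy":0,"wz":0,"gripper":0},{"x":-3.0,"y":0.04,"z":0,"wx":0,"wy":0,"wz":0,"gripper":0}])

```text
time_s: 6.6
position: [0.542, -0.3234, 0.3221]
tool_rot: [[-0.0, 1.0, -0.001], [1.0, 0.0, 0.001], [0.001, -0.001, -1.0]]
ft_force: [0.7, 0.5, 0.2]
grip_width: -0.0001
```

Emit:
step_arm(increments=[{"x":0,"y":0,"z":0,"wx":0,"wy":0,"wz":0,"gripper":0},{"x":0,"y":0,"z":0,"wx":0,"wy":0,"wz":0,"gripper":0}])

```text
time_s: 6.8
position: [0.542, -0.3223, 0.322]
tool_rot: [[0.001, 1.0, -0.001], [1.0, -0.001, 0.001], [0.001, -0.001, -1.0]]
ft_force: [0.3, 0.1, -0.5]
grip_width: -0.0001
```

```bash
python3 - <<'E'
from h import *
L=lugs(); grab('wrist','w3'); go([*L[2][:2],.2284]); print(proj('w3',L[2]))
E
```

```text
t 6.85 pos [ 0.5421 -0.3216  0.3223] cm tool [-0.    0.02  9.39] F [0.28 0.12 0.41] w 5.301837264332617e-05 yaw of tool y 0.02 Rz [-9.0e-04  1.1e-03 -1.0e+00]
[[319.7642161  243.00673488]]
```

View pics/w3.png

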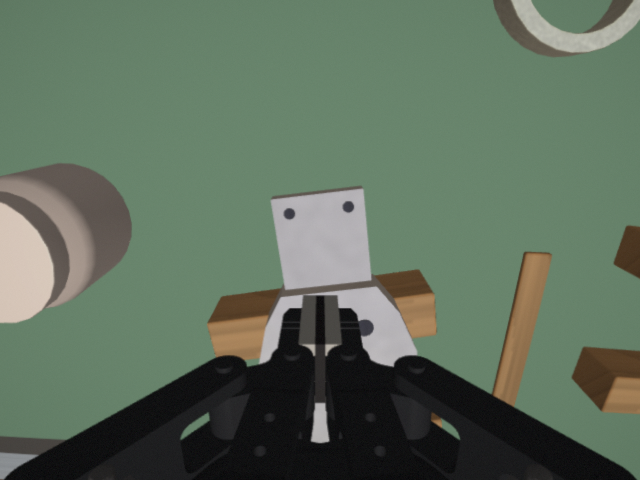

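The fish's lug has outer corners at (273,198) and (363,188) and inner corners at (283,290) and (372,281). Its centre is near (322.5,239), against a predicted (320,243). The tub, at the left edge, is clear.

Emit:
step_arm(increments=[{"x":0.1,"y":-0.15,"z":1.5,"wx":0,"wy":0,"wz":0,"gripper":0},{"x":0,"y":0,"z":2,"wx":0,"wy":0,"wz":0,"gripper":0},{"x":0,"y":0,"z":2,"wx":0,"wy":0,"wz":0,"gripper":0},{"x":0,"y":0,"z":2,"wx":0,"wy":0,"wz":0,"gripper":0},{"x":0,"y":0,"z":0.7,"wx":0,"wy":0,"wz":0,"gripper":0},{"x":0,"y":0,"z":0.3,"wx":0,"wy":0,"wz":0,"gripper":0},{"x":0,"y":0,"z":0,"wx":0,"wy":0,"wz":0,"gripper":0},{"x":0,"y":0,"z":0,"wx":0,"wy":0,"wz":0,"gripper":0},{"x":0,"y":0,"z":0,"wx":0,"wy":0,"wz":0,"gripper":0}])

```text
time_s: 7.75
position: [0.5408, -0.3211, 0.2388]
tool_rot: [[-0.0, 1.0, 0.001], [1.0, 0.0, -0.001], [-0.001, 0.001, -1.0]]
ft_force: [-0.3, -0.0, -0.8]
grip_width: -0.0003
```

Emit:
step_arm(increments=[{"x":0,"y":0,"z":0.4,"wx":0,"wy":0,"wz":0,"gripper":0},{"x":0,"y":0,"z":0.3,"wx":0,"wy":0,"wz":0,"gripper":0},{"x":0,"y":0,"z":0.2,"wx":0,"wy":0,"wz":0,"gripper":0},{"x":0,"y":0,"z":0,"wx":0,"wy":0,"wz":0,"gripper":0},{"x":0,"y":0,"z":0,"wx":0,"wy":0,"wz":0,"gripper":0}])

```text
time_s: 8.25
position: [0.5407, -0.3211, 0.2288]
tool_rot: [[-0.0, 1.0, -0.0], [1.0, 0.0, 0.0], [0.0, -0.0, -1.0]]
ft_force: [0.3, 0.3, 0.7]
grip_width: -0.0001
```

Emit:
step_arm(increments=[{"x":0,"y":0,"z":0.07,"wx":0,"wy":0,"wz":0,"gripper":0},{"x":0,"y":0,"z":0,"wx":0,"wy":0,"wz":0,"gripper":0},{"x":0,"y":0,"z":0,"wx":0,"wy":0,"wz":0,"gripper":0}])

```text
time_s: 8.55
position: [0.5407, -0.3211, 0.2285]
tool_rot: [[-0.0, 1.0, 0.0], [1.0, 0.0, -0.0], [-0.0, 0.0, -1.0]]
ft_force: [-0.7, 1.1, 3.4]
grip_width: 0.0
```

Emit:
step_arm(increments=[{"x":0,"y":0,"z":0,"wx":0,"wy":0,"wz":0,"gripper":0},{"x":0,"y":0,"z":-0.5,"wx":0,"wy":0,"wz":0,"gripper":0},{"x":0,"y":0,"z":-1.5,"wx":0,"wy":0,"wz":0,"gripper":0},{"x":0,"y":0,"z":-2.5,"wx":0,"wy":0,"wz":0,"gripper":0},{"x":0,"y":0,"z":-2.5,"wx":0,"wy":0,"wz":0,"gripper":0},{"x":0,"y":0,"z":-2.5,"wx":0,"wy":0,"wz":0,"gripper":0},{"x":0,"y":0,"z":0,"wx":0,"wy":0,"wz":0,"gripper":0}])

```text
time_s: 9.25
position: [0.5409, -0.3211, 0.3269]
tool_rot: [[-0.0, 1.0, 0.005], [1.0, 0.0, -0.004], [-0.004, 0.005, -1.0]]
ft_force: [-0.0, -0.4, 0.0]
grip_width: 0.0
```

Emit:
step_arm(increments=[{"x":2.8,"y":-0.32,"z":0,"wx":0,"wy":0,"wz":0,"gripper":0},{"x":2.8,"y":-0.32,"z":0,"wx":0,"wy":0,"wz":0,"gripper":0},{"x":2.8,"y":-0.32,"z":0,"wx":0,"wy":0,"wz":0,"gripper":0},{"x":2.8,"y":-0.32,"z":0,"wx":0,"wy":0,"wz":0,"gripper":0},{"x":2.8,"y":-0.32,"z":0,"wx":0,"wy":0,"wz":0,"gripper":0},{"x":2.8,"y":-0.32,"z":0,"wx":0,"wy":0,"wz":0,"gripper":0},{"x":2.8,"y":-0.32,"z":0,"wx":0,"wy":0,"wz":0,"gripper":0},{"x":2.8,"y":-0.32,"z":0,"wx":0,"wy":0,"wz":0,"gripper":0},{"x":2.8,"y":-0.32,"z":0,"wx":0,"wy":0,"wz":0,"gripper":0},{"x":2.7,"y":-0.32,"z":0,"wx":0,"wy":0,"wz":0,"gripper":0},{"x":2.7,"y":-0.32,"z":0,"wx":0,"wy":0,"wz":0,"gripper":0},{"x":2.6,"y":-0.3,"z":0,"wx":0,"wy":0,"wz":0,"gripper":0},{"x":0,"y":0,"z":0,"wx":0,"wy":0,"wz":0,"gripper":0},{"x":0,"y":0,"z":0,"wx":0,"wy":0,"wz":0,"gripper":0},{"x":0,"y":0,"z":0,"wx":0,"wy":0,"wz":0,"gripper":0}])

```text
time_s: 10.75
position: [0.5025, 0.0103, 0.3229]
tool_rot: [[0.0, 1.0, -0.0], [1.0, -0.0, -0.0], [-0.0, -0.0, -1.0]]
ft_force: [-0.4, -0.0, 0.4]
grip_width: -0.0
```

```bash
python3 - <<'E'
from h import *
L=lugs(); grab('wrist','w4'); go([*L[1][:2],.2284]); print(proj('w4',L[1]))
E
```

```text
t 10.8 pos [0.5026 0.0102 0.323 ] cm tool [-0.08  0.22  9.46] F [-0.05 -0.43  0.16] w 0.0003664880300513276 yaw of tool y -0.05 Rz [-3.e-04 -1.e-04 -1.e+00]
[[317.61903804 245.24859506]]
```

View pics/w4.png

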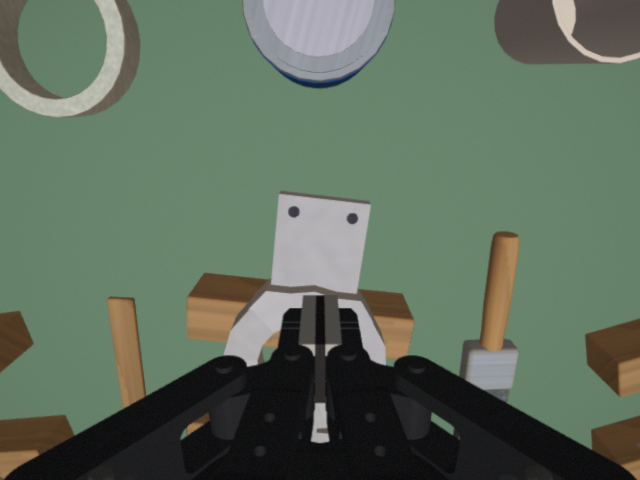

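The key's lug centre is near (320,244), directly under the tool (320,243). Descending straight.

Emit:
step_arm(increments=[{"x":0,"y":0,"z":1.5,"wx":0,"wy":0,"wz":0,"gripper":0},{"x":0,"y":0,"z":2,"wx":0,"wy":0,"wz":0,"gripper":0},{"x":0,"y":0,"z":2,"wx":0,"wy":0,"wz":0,"gripper":0},{"x":0,"y":0,"z":2,"wx":0,"wy":0,"wz":0,"gripper":0},{"x":0,"y":0,"z":0.7,"wx":0,"wy":0,"wz":0,"gripper":0},{"x":0,"y":0,"z":0.3,"wx":0,"wy":0,"wz":0,"gripper":0},{"x":0,"y":0,"z":0,"wx":0,"wy":0,"wz":0,"gripper":0},{"x":0,"y":0,"z":0,"wx":0,"wy":0,"wz":0,"gripper":0},{"x":0,"y":0,"z":0,"wx":0,"wy":0,"wz":0,"gripper":0}])

```text
time_s: 11.7
position: [0.5026, 0.0109, 0.2389]
tool_rot: [[-0.0, 1.0, 0.001], [1.0, 0.0, -0.0], [-0.0, 0.001, -1.0]]
ft_force: [0.1, 0.0, 0.5]
grip_width: -0.0002
```

Emit:
step_arm(increments=[{"x":0,"y":0,"z":0.4,"wx":0,"wy":0,"wz":0,"gripper":0},{"x":0,"y":0,"z":0.3,"wx":0,"wy":0,"wz":0,"gripper":0},{"x":0,"y":0,"z":0.2,"wx":0,"wy":0,"wz":0,"gripper":0},{"x":0,"y":0,"z":0,"wx":0,"wy":0,"wz":0,"gripper":0},{"x":0,"y":0,"z":0,"wx":0,"wy":0,"wz":0,"gripper":0}])

```text
time_s: 12.2
position: [0.5025, 0.0109, 0.2292]
tool_rot: [[-0.0, 1.0, -0.0], [1.0, 0.0, -0.0], [-0.0, -0.0, -1.0]]
ft_force: [0.3, 0.1, 0.2]
grip_width: -0.0001
```

Emit:
step_arm(increments=[{"x":0,"y":0,"z":0.07,"wx":0,"wy":0,"wz":0,"gripper":0},{"x":0,"y":0,"z":0,"wx":0,"wy":0,"wz":0,"gripper":0},{"x":0,"y":0,"z":0,"wx":0,"wy":0,"wz":0,"gripper":0}])

```text
time_s: 12.5
position: [0.5024, 0.0109, 0.2285]
tool_rot: [[-0.0, 1.0, 0.0], [1.0, 0.0, 0.0], [0.0, 0.0, -1.0]]
ft_force: [-0.2, 0.8, 0.9]
grip_width: -0.0001
```

Emit:
step_arm(increments=[{"x":0,"y":0,"z":0.04,"wx":0,"wy":0,"wz":0,"gripper":0},{"x":0,"y":0,"z":0,"wx":0,"wy":0,"wz":0,"gripper":0},{"x":0,"y":0,"z":0,"wx":0,"wy":0,"wz":0,"gripper":0}])

```text
time_s: 12.8
position: [0.5024, 0.011, 0.2284]
tool_rot: [[-0.0, 1.0, 0.0], [1.0, 0.0, -0.0], [-0.0, 0.0, -1.0]]
ft_force: [-2.3, 0.8, 4.4]
grip_width: 0.0001
```

Firm contact at about 4.4 N. Lifting straight off and well clear.

Emit:
step_arm(increments=[{"x":0,"y":0,"z":0,"wx":0,"wy":0,"wz":0,"gripper":0},{"x":0,"y":0,"z":-0.5,"wx":0,"wy":0,"wz":0,"gripper":0},{"x":0,"y":0,"z":-1.5,"wx":0,"wy":0,"wz":0,"gripper":0},{"x":0,"y":0,"z":-2.5,"wx":0,"wy":0,"wz":0,"gripper":0},{"x":0,"y":0,"z":-2.5,"wx":0,"wy":0,"wz":0,"gripper":0},{"x":0,"y":0,"z":-2.5,"wx":0,"wy":0,"wz":0,"gripper":0},{"x":0,"y":0,"z":-2.5,"wx":0,"wy":0,"wz":0,"gripper":0},{"x":0,"y":0,"z":-2.5,"wx":0,"wy":0,"wz":0,"gripper":0},{"x":0,"y":0,"z":-1.5,"wx":0,"wy":0,"wz":0,"gripper":0},{"x":0,"y":-2,"z":-1,"wx":0,"wy":0,"wz":0,"gripper":0},{"x":0,"y":-3,"z":0,"wx":0,"wy":0,"wz":0,"gripper":0},{"x":0,"y":-3,"z":0,"wx":0,"wy":0,"wz":0,"gripper":0},{"x":0,"y":-3,"z":0,"wx":0,"wy":0,"wz":0,"gripper":0},{"x":0,"y":0,"z":0,"wx":0,"wy":0,"wz":0,"gripper":0},{"x":0,"y":0,"z":0,"wx":0,"wy":0,"wz":0,"gripper":0},{"x":0,"y":0,"z":0,"wx":0,"wy":0,"wz":0,"gripper":0}])

```text
time_s: 14.4
position: [0.3931, 0.0108, 0.3983]
tool_rot: [[-0.0, 1.0, 0.001], [1.0, 0.0, -0.0], [-0.0, 0.001, -1.0]]
ft_force: [1.1, -0.3, -0.5]
grip_width: -0.0002
```

```bash
python3 - <<'E'
from h import *
grab('top','top2'); grab('scene','scene2')
a,b=cv2.imread('pics/scene1.png'),cv2.imread('pics/scene2.png')
a2,b2=cv2.imread('pics/top1.png'),cv2.imread('pics/top2.png')
r=lambda x:cv2.resize(x,(400,300))
cv2.imwrite('pics/d.png',np.vstack([np.hstack([r(b),r(cv2.absdiff(a,b)*3)]),np.hstack([r(b2),r(cv2.absdiff(a2,b2)*3)])]))
E
```

```text
(no output)
```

View pics/d.png

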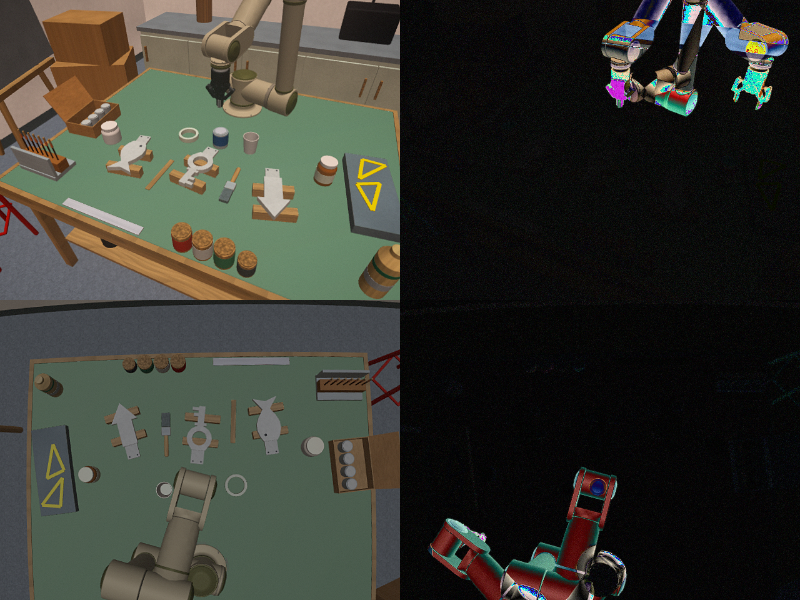

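The before/after difference images show only the arm. No sign or bystander has moved in either view. Handing in.

```bash
python3 -c "
from rig import env
print(env.close_job())"
```

```text
the job is handed in; nothing more can be done
None
```

I touched the three lugs in order, arrow, then fish, then key, with the closed fingertips at the middle of each lug. I came straight up off each one and handed the job in at about 14.5 s with the arm clear.

| Sign | Contact force (last reading) |
|---|---|
| Arrow | 4.2, then 5.6 N |
| Fish | 3.4 N |
| Key | 0.9 N, so I pressed 0.4 mm further and read 4.4 N |

- **Force accuracy:** the force reading is noisy by about 0.5 N. The arrow's 5.6 N came close to the 6 N at which it might start to rock. The tool stayed at the same height, which suggests it did not rock.
- **Position check:** the wrist and top cameras disagreed by 2–3 mm on where the arrow and fish lugs were. I split the difference, and the face edge stayed clear.
- **Final check:** before-and-after pictures from the scene and top cameras differ only where the arm is, so I saw no movement of any sign or other item. In the last top view the arm hides the tin, but the scene camera shows it unmoved.

The job gives no verdict when handed in, so these readings and pictures are the only confirmation.

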